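# Tip the glaze test board back in its turning frame and lock it

## Task

Turn the board of glaze test tiles in its frame by its handle bar, back away from you, until it leans parallel with the red setting arm beside it; then turn the black lock knob clockwise from the green dot as far as it goes, to the red dot, so that the board stays locked at that angle. Do not shift the red arm, and leave the water bowl and the black glaze brush where they are.

Things in the scene. Friction and masses are not known exactly. Their poses are not given: they have to be found in the camera images.
- axle (a point): Middle of the axle of the turning frame, 130 mm above the table; x points away from the robot's side, y along the axle to the left, z up; the frame may stand askew. Frame bolted to the table: plywood base from x -70 to +70, y -220 to +180 mm; grey posts 46 x 14 mm, 150 mm high at y = +113, -113 and -178 mm.
- tile_board (a joint): Lean of the tile board about the axle, rad, -1.2 to 1.2: 0 upright with handle bar on top, negative towards the robot, positive back away from it. Wooden board 180 mm long (along the axle), 110 wide, 12 thick, centred on the axle, eight small glazed tiles on the face towards the robot. Nearly balanced; stays where it is left (friction 0.15 N m, 1.5 N at the bar).
- bar_center (a point): Middle of the board's aluminium handle bar: round, 12 mm diameter, 120 mm long, parallel to the axle, 100 mm from the axle in the board's plane; its axis is 45 mm from the board's edge, on two legs at y = +60 and -60 mm. Site axes are the board's: y along the bar, z from the axle to the bar. The bar can turn between fingers.
- setting_arm (a joint): Lean of the red setting arm, rad, measured as for the board: the lean that the board must get. Set beforehand to somewhere between 0.4 and 0.8 (leaning away from the robot); held by friction.
- red_tip (a point): Tip of the red setting arm: a flat arm 12 mm wide and 85 mm long from the axle's line, on the outside of the left post at y = +130 mm from the middle of the axle, in front of a white protractor disc. Its z axis points along the arm.
- lock_knob (a joint): Turn of the lock knob, rad, 0 to 1.2; grows clockwise seen from outside onto the knob. 0 loose (its white line at the green dot), 1.2 end of travel (white line at the red dot). Starts between 0 and 0.15. Friction 0.12 N m; from about 1.1 it presses a brake shoe on the axle and goes tight (0.2 to 0.5 N m), springing back under 0.1 when let go. Once locked, the board is held firmly.
- knob_grip (a point): Centre of the knob's black wing, the point to grip: wing 14 mm wide, 60 long, 26 high, 14 mm over the sloping face of a grey housing 62 x 79 mm; the point is 28 mm above that face. It is at y = -145 mm from the middle of the axle, beside the board's right end. z points out along the knob's axis, leaning 28 degrees from vertical towards the robot's side; y along the wing, x across it.
- water_bowl: Loose water bowl with blue-grey outside, 130 mm across and 57 mm high; origin at the centre of its underside. A bystander.
- glaze_brush: Loose brush with black bristles and dark handle, 194 mm long and 37 mm high, lying on the table to the right of the frame; origin under its middle. A bystander.

How it is judged:
By the outcome, as a careful person would: the job done as asked, in the order asked, and still so for the second after the job is handed in, with the robot touching nothing.
It also fails if it takes over 51 s, if anything falls off the work surface, if the arm or the gripper's body presses on something with over 40 N, if the wrist force passes 120 N, or if a joint passes its speed limit or range.

## Robot

A 6-joint arm with a two-finger parallel gripper is mounted at the origin on a cart in front of the work surface, level with it; the furniture and walls round the work are solid. World frame = base frame: x ahead of the robot, y to its left, z up, the work surface at z = 0. Lengths are in m, angles in rad, forces in N, time in s.
With the tool pointing down it reaches from about 0.35 to 0.975 m from the base axis. Payload 7.1 kg.
Tool frame: the origin (TCP) lies on the mounting face of the last link; the fingertips stand 182 mm ahead of it and the grasp point (between the pads) lies grip_depth ahead of it (grip_depth is the distance from the TCP to the grasp point, in m); y points along the fingers, z is the direction in which the jaws open and shut, and the axes are right-handed (so a half turn about y gives the same grasp; the last joint's range is limited). The gripper opens to 88 mm and grips with 3 to 60 N. Pads are 20 mm wide; open, the fingers measure 115 mm over their backs; the gripper's body (75 mm by 178 mm) begins 61 mm behind the grasp point.
Start: joints at [-1.309, 0.423, 1.63, -0, 1.089, -0.019], TCP at [0.173, -0.601, 0.405] pointing down, gripper open.
Joint ranges: [-3, 3], [-0.9, 2.11], [0.09, 2.58], [-1.31, 4.45], [0.11, 2.69], [-2.54, 2.54]. Speed limits (rad/s): [2.39, 2.39, 3.01, 3.14, 3.14, 3.14].

## Interface

Orientations are given as a unit quaternion [x, y, z, w].
In Python, from rig import get_state, capture, hand_in, grip_depth gives the robot as it stands.
- The arm moves only by the tool step_arm, never from a script. Its argument "motion" is a list of rows, each an object of numbers: "claw": the opening, from 0 (shut) to 1 (fully open); "x", "y", "z": the shift along the world's x, y, z in mm; "roll": the turn about the world's z in rad. In form: [{"claw": .., "x": .., "y": .., "z": .., "roll": ..}, ...]. A call has 1 to 20 rows; each row shifts and turns the pose as measured when the row begins; what a row does not reach is not made up. A row lasts 1/12 s, in which the tool goes at most 41.7 mm and 7.16 degrees, less where a joint would pass 70% of its speed; a pose out of reach is approached as far as the arm can. A call is refused whole if a number of a shift passes 41.7 or a number of a turn 0.125, either way. A call with a gripper value outside its range is refused whole. The fingers move at their own pace and stop on an object; "grip_force" is the grip in N (left out, the last holds). Time passes only in rows, so rows that do not move let the fingers close. It gives the time, the measured TCP pose, the force and the opening at its end, in the units of the state.
- get_state(): the state, without advancing time (a new reading comes with each control period).
- capture(name): name is "scene" or "top"; returns a dict with "frame" (400x640x3 uint8, red, green, blue), "z_map" (400x640 float32, m along the optical axis (not along the pixel's ray), 0 where there is no reading), "intrinsics" (3x3 intrinsics, pixels), "rvec" (rotation vector, rad) and "tvec" (3), from world to camera coordinates, as OpenCV has them. Camera axes: x right, y down, z forward; pixel columns grow to the right and rows downward; lengths in m; the calibration is good to about 2 mm. A picture is of the moment at which its call begins.
- hand_in(): hands the job in, once; it reports no verdict.
The state is a dict: "time_s": time; "joints": joint angles; "qd": joint speeds; "joint_efforts": joint torques, N m; "ee_pos": TCP position; "eef_rot": TCP orientation; "force": force on the tool from outside, world axes, zero at the start; "wrist_torque": the same for the moment, N m; "grip_width": opening from 0.0 (shut) to 1.0 (fully open).
Only numpy, scipy, OpenCV 4.12 (cv2) and the standard library are available. Lean on these libraries where they do the work, as an engineer would, in place of code of your own. Each camera call takes 0.05 s, during which the arm holds its last target. There are 200 camera calls.

## Working session

There is one attempt and no reset: what is moved stays moved. The work goes in short steps, Python scripts to look and compute and a tool call to move; the robot and the scene stay as the last step left them, time stands still between calls to the robot, and variables do not carry over. Pictures are saved under pics/ and viewed, about 8 in all and at most 12, crops included, and the job is handed in when it is done.

Besides the shell and the picture viewer there is one more tool, called as name(argument=value, ...), one argument or row to a line, values as JSON. step_arm: Moves the arm, as the interface text tells. Its arguments: {"type":"object","properties":{"motion":{"type":"array","items":{"type":"object","properties":{"claw":{"type":"number"},"x":{"type":"number"},"y":{"type":"number"},"z":{"type":"number"},"roll":{"type":"number"}}}},"grip_force":{"type":"number"}},"required":["motion"]}

```bash
mkdir -p pics; cat > h.py <<'E'
import numpy as np, cv2
from rig import *
def cap(n):
    c=capture(n); np.savez(f'{n}.npz',**c); return c
def load(n): return dict(np.load(f'{n}.npz'))
def world(c,u,v,d=None):
    K=c['intrinsics'];R=cv2.Rodrigues(c['rvec'])[0];t=np.ravel(c['tvec'])
    if d is None: d=c['z_map'][int(v),int(u)]
    return R.T@(d*np.linalg.inv(K)@np.array([u,v,1.])-t)
def pix(c,p):
    return cv2.projectPoints(np.array(p,float).reshape(-1,3),c['rvec'],c['tvec'],c['intrinsics'],None)[0].reshape(-1,2)
E
python3 - <<'E'
from h import *
print(grip_depth, get_state())
for n in('scene','top'):
    c=cap(n); cv2.imwrite(f'pics/{n}0.png',c['frame'][:,:,::-1])
    R=cv2.Rodrigues(c['rvec'])[0]; print(n,-R.T@np.ravel(c['tvec']),R[2],c['intrinsics'][0,0])
E
```

```text
0.1633 {'time_s': 0.0, 'joints': array([-1.30896968e+00,  4.23842587e-01,  1.63068143e+00, -6.14709138e-06,
        1.08859258e+00, -1.90319465e-02]), 'qd': array([-0.00122568,  0.00064656, -0.00134123, -0.00039322, -0.00126936,
       -0.00088285]), 'joint_efforts': array([-2.09427722e-03, -5.44630337e+01, -2.73674852e+01,  6.42065727e-02,
        2.26982567e-02, -1.37584098e-04]), 'ee_pos': array([ 0.1731716 , -0.60024405,  0.40390376]), 'eef_rot': array([-0.09904059,  0.70068028, -0.69961108,  0.09890628]), 'force': array([ 0.22392367,  0.08537071, -0.03576494]), 'wrist_torque': array([-0.01604304, -0.0341322 ,  0.01825555]), 'grip_width': 0.9994502847997265}
scene [0.04602017 0.58371536 0.90489357] [ 0.43653576 -0.57283607 -0.69375455] 403.5836063995403
top [ 0.37720564 -0.03020547  1.78656247] [ 0.08377122  0.00939963 -0.99644068] 485.73657461875996
```

View pics/scene0.png

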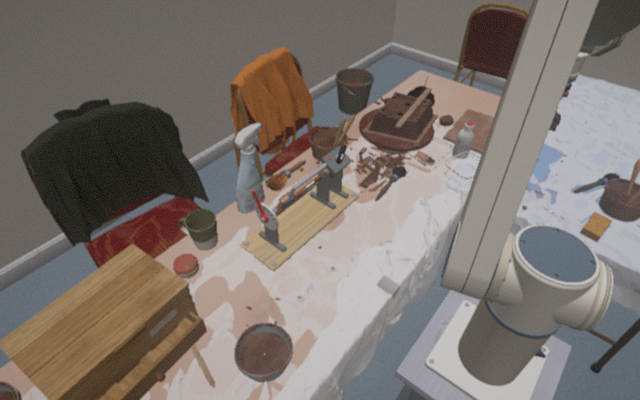

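View pics/top0.png

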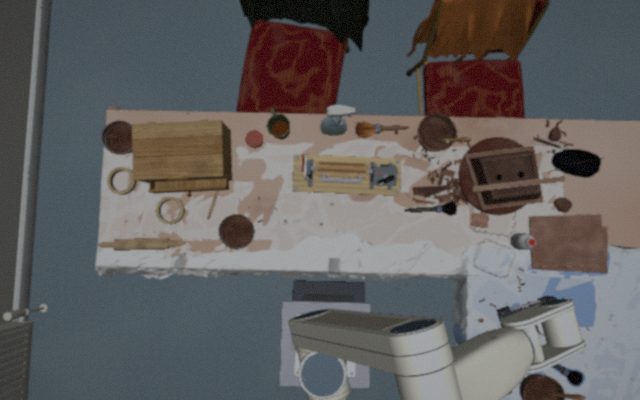

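```bash
python3 - <<'E'
from h import *
c=load('top'); a=c['frame'][140:205,280:415,::-1]; a=cv2.resize(a,None,fx=5.9,fy=5.9,interpolation=cv2.INTER_CUBIC)
cv2.imwrite('pics/topc.png',a)
c=load('scene'); b=c['frame'][135:275,235:365,::-1]; cv2.imwrite('pics/scc.png',cv2.resize(b,None,fx=4.25,fy=4.25,interpolation=cv2.INTER_CUBIC))
E
```

```text
(no output)
```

View pics/topc.png

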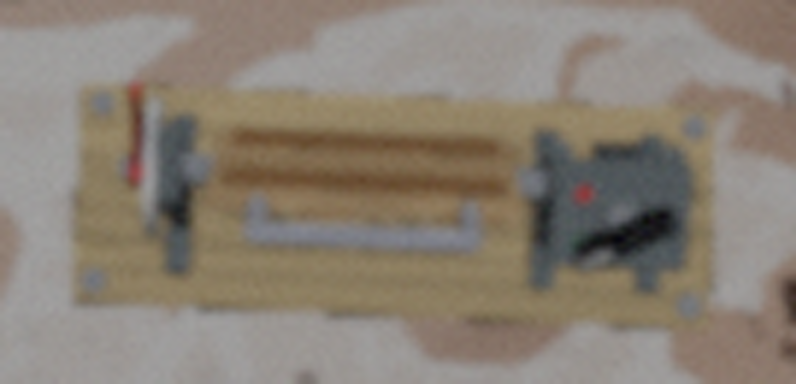

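View pics/scc.png

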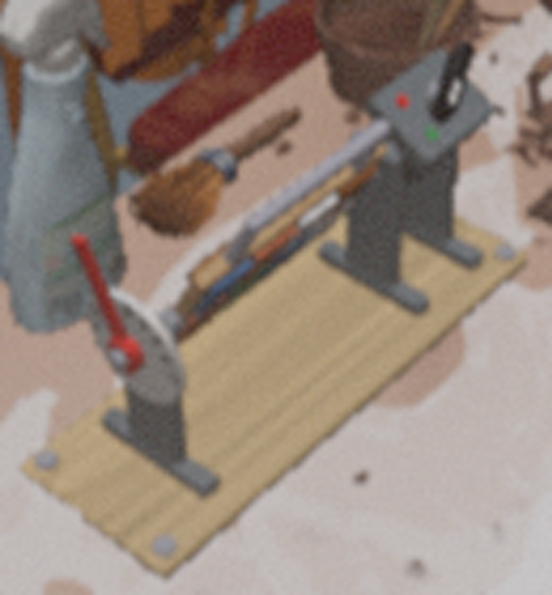

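```bash
cat > fit.py <<'E'
from h import *
from scipy.optimize import least_squares
T=load('top');S=load('scene')
tp=lambda u,v:np.array([(u+.5)/5.9-.5+280,(v+.5)/5.9-.5+140])
sp=lambda u,v:np.array([(u+.5)/4.25-.5+235,(v+.5)/4.25-.5+135])
def M(p,q):
    x,y,a=p; c,s=np.cos(a),np.sin(a); q=np.array(q)
    return np.array([x+c*q[0]-s*q[1],y+s*q[0]+c*q[1],q[2]])
def lean(r,l,y): return [r*np.sin(l),y,.13+r*np.cos(l)]
def res(v):
    p=v[:3];h,b,r=v[3:6];kg=v[6:9];D=[]
    obs=[(T,tp(80,87),[.07,.18,h]),(T,tp(713,107),[.07,-.22,h]),(T,tp(705,322),[-.07,-.22,h]),(T,tp(77,303),[-.07,.18,h]),
     (S,sp(25,465),[.07,.18,h]),(S,sp(168,575),[-.07,.18,h]),(S,sp(525,260),[-.07,-.22,h]),
     (T,tp(250,234),lean(.1,b,.057)),(T,tp(478,240),lean(.1,b,-.057)),(S,sp(240,240),lean(.1,b,.06)),(S,sp(388,130),lean(.1,b,-.06)),
     (S,sp(123,352),lean(0,0,.132)),(S,sp(77,240),lean(.085,r,.132)),(T,tp(135,88),lean(.085,r,.13)),(T,tp(135,178),lean(-.006,r,.13)),
     (T,tp(627,235),kg),(S,sp(456,85),kg)]
    for c,o,q in obs: D.append(pix(c,M(p,q))[0]-o)
    return np.ravel(D)
s=least_squares(res,[.8,-.0,0,.015,-.7,.6,-.03,-.145,.2],loss='soft_l1')
if __name__=='__main__':
    np.set_printoptions(suppress=True,precision=3)
    print(s.x); print(res(s.x).reshape(-1,2).round(1).tolist())
    v=s.x;p=v[:3]
    print('bar',M(p,lean(.1,v[4],0)),'knob',M(p,v[6:9]))
    def loc(c,q):
        w=world(c,*q); a=p[2]; d=w-[p[0],p[1],0]; return np.array([np.cos(a)*d[0]+np.sin(a)*d[1],-np.sin(a)*d[0]+np.cos(a)*d[1],d[2]])
    for n,q in [('bar',(365,238)),('red dot',(585,193)),('green',(575,243)),('wing',(627,235)),('w1',(585,253)),('w2',(665,220)),('house back',(670,160)),('base',(100,250))]: print(n,loc(T,tp(*q)))
    for n,q in [('wing',(455,85)),('wlow',(445,110)),('red',(403,101)),('green',(432,133)),('bar',(310,185))]: print('S',n,loc(S,sp(*q)))
E
python3 fit.py
```

```text
[ 0.618 -0.044 -0.013  0.007 -0.512  0.395 -0.04  -0.149  0.197]
[[-0.5, -0.8], [0.2, -0.6], [0.6, 0.7], [-1.6, 0.1], [-1.8, 1.2], [-0.4, 0.8], [1.0, -1.1], [1.2, 0.3], [-2.4, 0.5], [4.3, -3.6], [-0.9, -0.1], [0.9, 0.3], [0.1, -0.6], [-0.5, -0.1], [0.8, -1.1], [0.1, 0.2], [-0.2, -0.0]]
bar [ 0.569 -0.043  0.217] knob [ 0.577 -0.192  0.197]
bar [-0.048 -0.002  0.219]
red dot [-0.014 -0.126  0.185]
green [-0.042 -0.122  0.176]
wing [-0.04  -0.148  0.206]
w1 [-0.051 -0.125  0.207]
w2 [-0.033 -0.167  0.222]
house back [ 0.01  -0.176  0.157]
base [-0.036  0.161  0.013]
S wing [-0.05  -0.135  0.21 ]
S wlow [-0.055 -0.118  0.202]
S red [-0.016 -0.122  0.188]
S green [-0.04  -0.125  0.17 ]
S bar [-0.053  0.017  0.223]
```

```bash
cat > red.py <<'E'
from fit import *
np.set_printoptions(suppress=True,precision=3)
def red(c,box,lab):
    x0,y0,x1,y1=box; a=c['frame'][y0:y1,x0:x1].astype(float)
    r=np.clip(a[:,:,0]-np.maximum(a[:,:,1],a[:,:,2])-25,0,None); v,u=np.nonzero(r>15)
    P=np.c_[u+x0,v+y0].astype(float); w=r[v,u]; return P,w
if __name__=='__main__':
    for c,box,n in((S,(250,185,272,225),'scene'),(T,(298,150,308,175),'top')):
        P,w=red(c,box,n); m=(P*w[:,None]).sum(0)/w.sum(); C=((P-m)*w[:,None]).T@(P-m); d=np.linalg.eigh(C)[1][:,1]
        t=(P-m)@d; print(n,len(P),m,d,'ext',m+d*t.min(),m+d*t.max())
        best=[]
        for da in (-.03,0,.03):
            p=s.x[:3]+[0,0,da]
            L=np.linspace(.2,1,801); 
            A=np.array([pix(c,[M(p,lean(.0,l,.133)),M(p,lean(.08,l,.133))]) for l in L]); D=A[:,1]-A[:,0]
            cr=np.abs(D[:,0]*d[1]-D[:,1]*d[0])/np.linalg.norm(D,axis=1); best.append(L[cr.argmin()])
        print('lean at yaw -.03,0,.03:',best)
        W=np.array([world(c,*q) for q in P]); dd=W-[s.x[0],s.x[1],0]; a=s.x[2]
        xl=np.cos(a)*dd[:,0]+np.sin(a)*dd[:,1]; yl=-np.sin(a)*dd[:,0]+np.cos(a)*dd[:,1]
        k=abs(yl-.13)<.02; print('depth slope',k.sum(), np.median(yl[k]),np.linalg.eigh(np.cov(xl[k],dd[k,2]))[1][:,1])
E
python3 red.py
python3 - <<'E'
from h import *
from scipy.spatial.transform import Rotation as R
print(R.from_quat(get_state()['eef_rot']).as_matrix().round(3))
E
```

```text
scene 121 [260.449 207.237] [0.419 0.908] ext [252.414 189.809] [266.831 221.078]
lean at yaw -.03,0,.03: [np.float64(0.47000000000000003), np.float64(0.447), np.float64(0.42700000000000005)]
depth slope 116 0.13388545543735147 [0.452 0.892]
top 14 [302.468 163.539] [-0.002  1.   ] ext [302.486 153.999] [302.456 170.001]
lean at yaw -.03,0,.03: [np.float64(0.7809999999999999), np.float64(1.0), np.float64(1.0)]
depth slope 14 0.1296371240564072 [0.473 0.881]
[[-0.961 -0.     0.277]
 [-0.277  0.001 -0.961]
 [-0.    -1.    -0.001]]
```

step_arm(
  motion=[
    {"z":32,"claw":0.55},
    {"z":32},
    {"z":32,"roll":0.07},
    {"x":23,"y":32,"roll":0.075},
    {"x":23,"y":32,"roll":0.075},
    {"x":23,"y":32,"roll":0.075},
    {"x":23,"y":32,"roll":0.075},
    {"x":23,"y":32,"roll":0.075},
    {"x":23,"y":32,"roll":0.075},
    {"x":23,"y":32,"roll":0.075},
    {"x":23,"y":32,"roll":0.075},
    {"x":23,"y":32,"roll":0.075},
    {"x":23,"y":32,"roll":0.075},
    {"x":23,"y":32,"roll":0.075},
    {"x":23,"y":32,"roll":0.075},
    {"x":23,"y":32,"roll":0.075},
    {"x":23,"y":32,"roll":0.075},
    {"x":23,"y":32,"roll":0.075},
  ],
)

```text
schema error: expected keys claw, x, y, z, roll
```

All keys are needed in each row.

step_arm(
  motion=[
    {"claw":0.55,"x":0,"y":0,"z":32,"roll":0},
    {"claw":0.55,"x":0,"y":0,"z":32,"roll":0},
    {"claw":0.55,"x":0,"y":0,"z":32,"roll":0.07},
    {"claw":0.55,"x":23,"y":32,"z":0,"roll":0.075},
    {"claw":0.55,"x":23,"y":32,"z":0,"roll":0.075},
    {"claw":0.55,"x":23,"y":32,"z":0,"roll":0.075},
    {"claw":0.55,"x":23,"y":32,"z":0,"roll":0.075},
    {"claw":0.55,"x":23,"y":32,"z":0,"roll":0.075},
    {"claw":0.55,"x":23,"y":32,"z":0,"roll":0.075},
    {"claw":0.55,"x":23,"y":32,"z":0,"roll":0.075},
    {"claw":0.55,"x":23,"y":32,"z":0,"roll":0.075},
    {"claw":0.55,"x":23,"y":32,"z":0,"roll":0.075},
    {"claw":0.55,"x":23,"y":32,"z":0,"roll":0.075},
    {"claw":0.55,"x":23,"y":32,"z":0,"roll":0.075},
    {"claw":0.55,"x":23,"y":32,"z":0,"roll":0.075},
    {"claw":0.55,"x":23,"y":32,"z":0,"roll":0.075},
    {"claw":0.55,"x":23,"y":32,"z":0,"roll":0.075},
    {"claw":0.55,"x":23,"y":32,"z":0,"roll":0.075},
  ],
)

```text
time_s: 1.6
ee_pos: [0.5221, -0.0992, 0.4984]
eef_rot: [-0.49, 0.514, -0.511, 0.484]
force: [0.7, -1.5, -0.3]
grip_width: 0.554
```

step_arm(
  motion=[
    {"claw":0.55,"x":23,"y":28,"z":0,"roll":0.036},
    {"claw":0.55,"x":24,"y":28,"z":0,"roll":0},
    {"claw":0.55,"x":0,"y":0,"z":-20,"roll":0},
    {"claw":0.55,"x":0,"y":0,"z":0,"roll":0},
  ],
)

```text
time_s: 1.93
ee_pos: [0.5739, -0.0328, 0.477]
eef_rot: [0.502, -0.502, 0.498, -0.498]
force: [-1.4, -0.4, -1.1]
grip_width: 0.55
```

```bash
python3 - <<'E'
from h import *
print(get_state()['ee_pos'])
for n,(x0,x1,y0,y1) in dict(top=(280,415,120,215),scene=(235,365,90,275)).items():
    c=cap(n); cv2.imwrite(f'pics/{n}1.png',c['frame'][:,:,::-1])
a=cv2.imread('pics/scene1.png')[60:260,220:420]; cv2.imwrite('pics/a1.png',cv2.resize(a,None,fx=3,fy=3,interpolation=cv2.INTER_CUBIC))
E
```

```text
[ 0.5739494  -0.03275008  0.47703341]
```

View pics/a1.png

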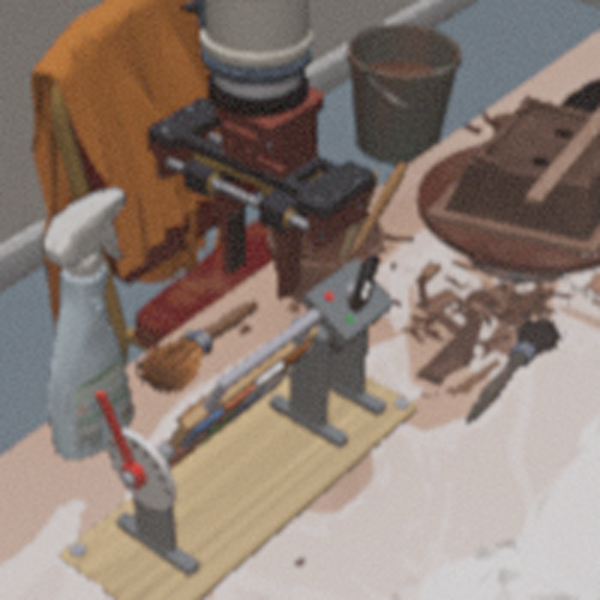

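```bash
python3 - <<'E'
from h import *
c=load('scene')
g=[world(c,u,v) for u in range(236,262) for v in range(122,215,3)]
g=np.array([p for p in g if -.1<p[1]<.2 and .1<p[2]<.5 and p[0]>.66])
for z in(.1,.15,.2,.25,.3):
    k=abs(g[:,2]-z)<.025; print(z,k.sum(),g[k].min(0) if k.any() else '',g[k].max(0) if k.any() else '')
E
```

```text
0.1 62 [ 0.76266028 -0.04097677  0.10056255] [0.80038842 0.03007641 0.12459415]
0.15 100 [ 0.76508922 -0.03856166  0.12542966] [0.80601401 0.02130875 0.17478851]
0.2 86 [ 0.76920331 -0.07017654  0.1755976 ] [8.03045706e-01 7.14426098e-04 2.24923972e-01]
0.25 146 [ 0.7704821  -0.07949535  0.22563828] [0.80481054 0.01120345 0.27448109]
0.3 0
```

step_arm(
  motion=[
    {"claw":0.55,"x":-6,"y":-10,"z":-30,"roll":0},
    {"claw":0.55,"x":0,"y":0,"z":-30,"roll":0},
    {"claw":0.55,"x":0,"y":0,"z":-25,"roll":0},
    {"claw":0.55,"x":0,"y":0,"z":-10,"roll":0},
    {"claw":0.55,"x":0,"y":0,"z":0,"roll":0},
  ],
)

```text
time_s: 2.45
ee_pos: [0.5671, -0.0491, 0.3895]
eef_rot: [0.497, -0.5, 0.504, -0.499]
force: [-0.0, 0.1, -0.7]
grip_width: 0.549
```

step_arm(
  motion=[
    {"claw":0,"x":0,"y":0,"z":0,"roll":0},
    {"claw":0,"x":0,"y":0,"z":0,"roll":0},
    {"claw":0,"x":0,"y":0,"z":0,"roll":0},
    {"claw":0,"x":0,"y":0,"z":0,"roll":0},
    {"claw":0,"x":0,"y":0,"z":0,"roll":0},
  ],
  grip_force=15,
)

```text
time_s: 2.87
ee_pos: [0.5683, -0.0512, 0.3958]
eef_rot: [0.495, -0.498, 0.507, -0.5]
force: [-0.2, -0.2, -0.1]
grip_width: 0.208
```

step_arm(
  motion=[
    {"claw":0.25,"x":0,"y":0,"z":-8,"roll":0},
    {"claw":0,"x":0,"y":0,"z":0,"roll":0},
    {"claw":0,"x":0,"y":0,"z":0,"roll":0},
    {"claw":0,"x":0,"y":0,"z":0,"roll":0},
  ],
)

```text
time_s: 3.2
ee_pos: [0.5686, -0.051, 0.3888]
eef_rot: [0.494, -0.498, 0.508, -0.5]
force: [-0.6, -1.0, 0.6]
grip_width: 0.129
```

step_arm(
  motion=[
    {"claw":0,"x":10,"y":0,"z":5,"roll":0},
    {"claw":0,"x":10,"y":0,"z":3.6,"roll":0},
    {"claw":0,"x":10,"y":0,"z":2.5,"roll":0},
    {"claw":0,"x":10,"y":0,"z":1.4,"roll":0},
    {"claw":0,"x":10,"y":0,"z":0.4,"roll":0},
    {"claw":0,"x":10,"y":0,"z":-0.6,"roll":0},
    {"claw":0,"x":10,"y":0,"z":-1.6,"roll":0},
    {"claw":0,"x":10,"y":0,"z":-2.7,"roll":0},
    {"claw":0,"x":5,"y":0,"z":-2,"roll":0},
    {"claw":0,"x":0,"y":0,"z":0,"roll":0},
  ],
)

```text
time_s: 4.03
ee_pos: [0.6594, -0.052, 0.3936]
eef_rot: [0.497, -0.499, 0.506, -0.498]
force: [-2.0, -1.8, 2.8]
grip_width: 0.134
```

step_arm(
  motion=[
    {"claw":0.5,"x":0,"y":0,"z":0,"roll":0},
    {"claw":0.5,"x":0,"y":0,"z":0,"roll":0},
    {"claw":0.5,"x":0,"y":0,"z":0,"roll":0},
    {"claw":0.5,"x":0,"y":0,"z":0,"roll":0},
    {"claw":0.5,"x":0,"y":0,"z":35,"roll":0},
    {"claw":0.5,"x":0,"y":0,"z":35,"roll":0},
    {"claw":0.5,"x":-25,"y":-25,"z":10,"roll":0},
    {"claw":0.5,"x":-25,"y":-25,"z":0,"roll":0},
    {"claw":0.5,"x":-25,"y":-25,"z":0,"roll":0},
    {"claw":0.5,"x":-25,"y":-25,"z":0,"roll":0},
    {"claw":0.5,"x":-25,"y":-25,"z":0,"roll":0},
    {"claw":0.5,"x":-25,"y":-25,"z":0,"roll":0},
    {"claw":0.5,"x":0,"y":0,"z":0,"roll":0},
  ],
)

```text
time_s: 5.12
ee_pos: [0.5026, -0.202, 0.478]
eef_rot: [0.496, -0.495, 0.507, -0.502]
force: [0.9, -0.2, 0.2]
grip_width: 0.501
```

```bash
python3 - <<'E'
from h import *
print(get_state()['ee_pos'])
for n in('top','scene'):
    c=capture(n); np.savez(f'{n}2.npz',**c); cv2.imwrite(f'pics/{n}2.png',c['frame'][:,:,::-1])
a=cv2.imread('pics/scene2.png')[135:275,235:365]; b=cv2.imread('pics/top2.png')[140:205,280:415]
a=cv2.resize(a,None,fx=4.25,fy=4.25,interpolation=cv2.INTER_CUBIC); cv2.imwrite('pics/a2.png',a)
E
```

```text
[ 0.5026438  -0.20195101  0.47795595]
```

View pics/a2.png

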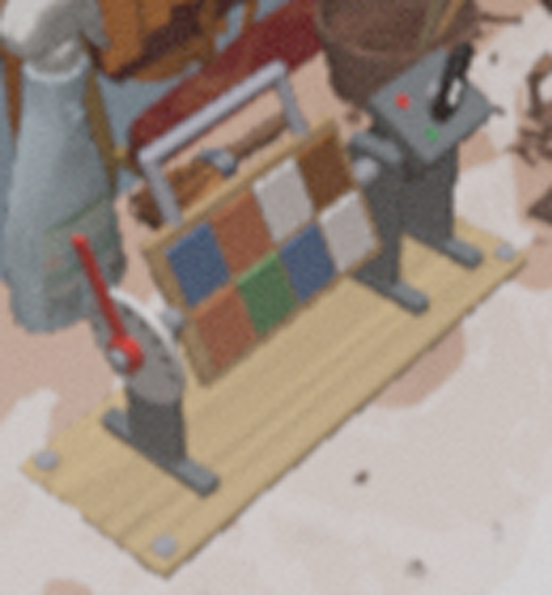

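```bash
cat > board.py <<'E'
import sys
from red import *
sf=sys.argv[1]
for n in('scene','top'):
    c=dict(np.load(f'{n}{sf}.npz'))
    # tile region from projected board at guess lean
    p=s.x[:3]; g=float(sys.argv[2]); a=p[2]
    poly=[M(p,lean(r,g,y)) for r,y in((.045,.075),(.045,-.075),(-.045,-.075),(-.045,.075))]
    m=np.zeros((400,640),np.uint8); cv2.fillPoly(m,[pix(c,poly).round().astype(int)],1)
    v,u=np.nonzero(m); W=np.array([world(c,*q) for q in zip(u,v)]); d=W-[p[0],p[1],.13]
    L=np.c_[np.cos(a)*d[:,0]+np.sin(a)*d[:,1],-np.sin(a)*d[:,0]+np.cos(a)*d[:,1],d[:,2]]
    k=np.abs(L@[np.cos(g),0,-np.sin(g)])<.03; L=L[k]
    for _ in range(3):
        mu=L.mean(0); nn=np.linalg.svd(L-mu)[2][2]; e=(L-mu)@nn; L=L[abs(e)<2.5*e.std()+1e-4]
    nn*=np.sign(nn[0]); print(n,len(L),'normal',nn,'lean',np.arctan2(-nn[2],nn[0]),'yaw err',nn[1]/nn[0],'std',e.std(),'off',mu@nn)
    P,w=red(c,(250,185,272,225) if n=='scene' else (298,150,308,175),n)
    W=np.array([world(c,*q) for q in P]); dd=W-[p[0],p[1],.13]
    xl=np.cos(a)*dd[:,0]+np.sin(a)*dd[:,1]; yl=-np.sin(a)*dd[:,0]+np.cos(a)*dd[:,1]; k=abs(yl-.13)<.02
    q=np.linalg.eigh(np.cov(xl[k],dd[k,2]))[1][:,1]; print('red depth lean',np.arctan(q[0]/q[1]),'centroid',xl[k].mean(),dd[k,2].mean())
E
python3 board.py 2 .45
python3 - <<'E'
from fit import *
# reproject corners/bar in scene2 view: solve lean with near-side face offset
obs=[((145,247),.055,.09),((205,383),-.055,.09),((333,123),.055,-.09),((383,248),-.055,-.09)]
p=s.x[:3]
def f(v):
    l,ox,oz,off=v; D=[]
    for q,r,y in obs:
        w=lean(r,l,y); w=[w[0]-off*np.cos(l)+ox,w[1],w[2]+off*np.sin(l)+oz]
        D.append(pix(S,M(p,w))[0]-sp(*q))
    for q,y in(((150,158),.06),((275,70),-.06)):
        w=lean(.1,l,y); D.append(pix(S,M(p,[w[0]+ox,w[1],w[2]+oz]))[0]-sp(*q))
    return np.r_[np.ravel(D),300*ox,300*oz,1000*(off-.006)]
r=least_squares(f,[.45,0,0,.006]); print(r.x,f(r.x).round(1))
E
```

```text
scene 1295 normal [ 0.896 -0.005 -0.444] lean 0.46040055655422124 yaw err -0.005230385094655214 std 0.0020359705041187556 off -0.009553198901845453
red depth lean 0.46226631327184653 centroid 0.00939165905667864 0.033977564336848745
top 710 normal [ 0.887 -0.003 -0.461] lean 0.4791698892556576 yaw err -0.003345528611468811 std 0.00280743803578105 off -0.010507970431453061
red depth lean 0.5045350875792682 centroid 0.0111655199635166 0.03842556380212099
[ 0.42088014  0.00170391 -0.0024945   0.00582366] [ 0.4 -0.2  0.6  1.7  0.  -2.9 -0.4 -0.  -0.2  0.3  0.4  0.3  0.5 -0.7
 -0.2]
```

```bash
cat > fine.py <<'E'
import sys
from red import *
cs=[capture('scene') for _ in range(10)]; c=cs[0]
F=np.mean([x['frame'].astype(float) for x in cs],0); Z=np.median([x['z_map'] for x in cs],0); c['frame']=F; c['z_map']=Z; np.savez('sceneavg.npz',**c)
p=s.x[:3]; a=p[2]
r=np.clip(F[:,:,0]-np.maximum(F[:,:,1],F[:,:,2])-15,0,None)
pts=[]
for v in range(193,214):
    u=np.arange(248,272); w=r[v,248:272]; pts.append((( u*w).sum()/w.sum(),v,w.sum()))
pts=np.array(pts); print(pts.round(1)[:, [0,2]].tolist())
for lo,hi in((0,21),(0,15),(2,18)):
    k=np.polyfit(pts[lo:hi,1],pts[lo:hi,0],1)
    L=np.linspace(.2,1,801); D=[]
    for l in L:
        q=pix(c,[M(p,lean(.02,l,.133)),M(p,lean(.08,l,.133))]); D.append((q[1]-q[0])[0]/(q[1]-q[0])[1])
    print('red slope',k,'lean',L[np.abs(np.array(D)-k[0]).argmin()], 'rms',np.std(pts[lo:hi,0]-np.polyval(k,pts[lo:hi,1])))
b=F[135:275,235:365,::-1].clip(0,255).astype(np.uint8); np.save('avg.npy',b)
# board vs. non-board: depth-image left edge and tile color gradient edges: first left tile column boundary (blue-dark tile vs wood)
W=np.array([[world(c,x,y,Z[y,x]) for x in range(248,280)] for y in range(188,222)]); 
d=W-[p[0],p[1],.13]; X=np.cos(a)*d[...,0]+np.sin(a)*d[...,1]; Y=-np.sin(a)*d[...,0]+np.cos(a)*d[...,1]
k=(r[188:222,248:280]>40)&(abs(Y-.134)<.006); x=X[k]; z=d[...,2][k]
kk=np.hypot(x,z)>.018; 
q=np.linalg.eigh(np.cov(x[kk],z[kk]))[1][:,1]; print('red depth',k.sum(),kk.sum(),np.arctan(q[0]/q[1]),'from axle',np.arctan2(x[kk].mean(),z[kk].mean()))
cv2.imwrite('pics/avg.png',cv2.resize(b,None,fx=4.25,fy=4.25,interpolation=cv2.INTER_CUBIC))
E
python3 fine.py; cp sceneavg.npz scene3.npz; cp top2.npz top3.npz; python3 board.py 3 .45
```

```text
[[258.1, 297.2], [258.3, 288.1], [258.5, 286.8], [258.9, 284.7], [259.2, 281.4], [259.4, 286.1], [259.8, 278.9], [260.1, 285.5], [260.6, 296.9], [261.0, 293.7], [260.9, 251.1], [260.4, 215.2], [259.7, 205.0], [259.5, 201.7], [260.0, 208.2], [260.4, 205.6], [260.9, 203.6], [261.0, 208.4], [260.5, 229.3], [260.0, 257.1], [259.8, 322.1]]
red slope [  0.098 239.919] lean 0.2 rms 0.6358027653357822
red slope [  0.151 229.432] lean 0.2 rms 0.6125726545457193
red slope [  0.115 236.831] lean 0.2 rms 0.5577406805672929
red depth 93 60 0.4250515867650646 from axle 0.3318494703611598
scene 1291 normal [ 0.894 -0.006 -0.448] lean 0.4647612537962064 yaw err -0.0065753188987887606 std 0.0015529855950944741 off -0.00957577673958339
red depth lean 0.47135456381792484 centroid 0.008865561806038398 0.03304214201188163
top 710 normal [ 0.887 -0.003 -0.461] lean 0.4791698892556576 yaw err -0.003345528611468811 std 0.00280743803578105 off -0.010507970431453061
red depth lean 0.5045350875792682 centroid 0.0111655199635166 0.03842556380212099
```

```bash
python3 - <<'E'
from red import *
c=dict(np.load('sceneavg.npz')); F=c['frame'];Z=c['z_map'];p=s.x[:3];a=p[2]
L=np.linspace(.3,.7,801)
D=np.array([(lambda q:(q[1]-q[0])[0]/(q[1]-q[0])[1])(pix(c,[M(p,lean(.02,l,.133)),M(p,lean(.08,l,.133))])) for l in L])
r0=F[:,:,0]-np.maximum(F[:,:,1],F[:,:,2])
for th in(35,50,70):
    r=np.clip(r0-th,0,None); pts=[]
    for v in range(193,214):
        w=r[v,249:270]; ctr=253+(v-191)*.415; u=np.arange(249,270); w=w*(abs(u-ctr)<5); pts.append(((u*w).sum()/w.sum(),v))
    pts=np.array(pts)
    for lo,hi in((0,21),(0,17)):
        k=np.polyfit(pts[lo:hi,1],pts[lo:hi,0],1); print(th,k[0],'lean',L[abs(D-k[0]).argmin()],'rms',np.std(pts[lo:hi,0]-np.polyval(k,pts[lo:hi,1])).round(2), end=' ')
    m=(r>0); m[:190]=0;m[222:]=0;m[:,:248]=0;m[:,272:]=0; v,u=np.nonzero(m)
    d=np.array([world(c,x,y,Z[y,x]) for x,y in zip(u,v)])-[p[0],p[1],.13]
    X=np.cos(a)*d[:,0]+np.sin(a)*d[:,1];Y=-np.sin(a)*d[:,0]+np.cos(a)*d[:,1]; k=abs(Y-.134)<.008
    for kk in(k,k&(np.hypot(X,d[:,2])>.02)):
        q=np.linalg.eigh(np.cov(X[kk],d[kk,2]))[1][:,1]; print('depth',kk.sum(),np.arctan(q[0]/q[1]).round(3),np.median(Y[kk]).round(4),end=' ')
    print()
E
```

```text
35 0.42315317153423493 lean 0.391 rms 0.08 35 0.4196216573566598 lean 0.3855 rms 0.08 depth 123 0.472 0.134 depth 76 0.412 0.134 
50 0.4237625673289223 lean 0.392 rms 0.08 50 0.42020738769502136 lean 0.3865 rms 0.08 depth 107 0.465 0.134 depth 66 0.421 0.1339 
70 0.42128936587132937 lean 0.388 rms 0.09 70 0.41831171453745264 lean 0.384 rms 0.08 depth 70 0.452 0.1335 depth 41 0.431 0.1333
```

View pics/avg.png

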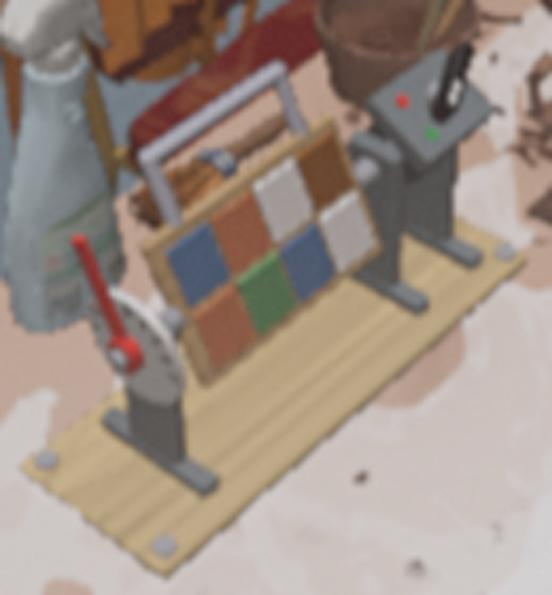

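```bash
cat > col.py <<'E'
from red import *
from scipy.ndimage import map_coordinates
from scipy.optimize import minimize
c=dict(np.load('sceneavg.npz')); F=cv2.GaussianBlur(c['frame'],(0,0),.7)
def colfit(p,off=.009):
    def samp(l,y,dy):
        r=np.r_[np.linspace(-.04,-.008,30),np.linspace(.008,.04,30)]
        q=pix(c,[M(p,[R*np.sin(l)-off*np.cos(l),y+dy,.13+R*np.cos(l)+off*np.sin(l)]) for R in r])
        return np.array([map_coordinates(F[:,:,i],[q[:,1],q[:,0]],order=3) for i in range(3)])
    out=[]
    for y0 in(.04,0,-.04):
        def f(v): return -sum(np.abs(samp(v[0],v[1],d)-samp(v[0],v[1],-d)).sum() for d in(.003,.005,.007))
        g=min(((f((l,y)),l,y) for l in np.arange(.3,.56,.02) for y in y0+np.arange(-.012,.0121,.002)))
        r=minimize(f,g[1:],method='Nelder-Mead',options=dict(initial_simplex=[g[1:],(g[1]+.02,g[2]),(g[1],g[2]+.002)])); out.append(r.x.round(4).tolist())
    return out
L=np.linspace(.2,.7,501)
def redlean(p):
    D=np.array([(lambda q:(q[1]-q[0])[0]/(q[1]-q[0])[1])(pix(c,[M(p,lean(.02,l,.134)),M(p,lean(.08,l,.134))])) for l in L])
    return [L[abs(D-k).argmin()].round(3) for k in(.424,.419)]
for dyaw in(-.006,.0,-.02):
    p=s.x[:3]+[0,0,dyaw]; print(dyaw,colfit(p),redlean(p))
E
python3 col.py
```

```text
-0.006 [[0.4726, 0.0423], [0.4845, -0.0], [0.4577, -0.0401]] [np.float64(0.395), np.float64(0.388)]
0.0 [[0.4689, 0.0425], [0.4808, 0.0], [0.4543, -0.0402]] [np.float64(0.391), np.float64(0.384)]
-0.02 [[0.4811, 0.0419], [0.4934, -0.0001], [0.4658, -0.0398]] [np.float64(0.404), np.float64(0.396)]
```

```bash
cat > strip.py <<'E'
from col import *
r0=c['frame'][:,:,0]-np.maximum(c['frame'][:,:,1],c['frame'][:,:,2])
def strip(p,rng):
    def val(l,o,t): # perpendicular offset t
        q=pix(c,[M(p,[R*np.sin(l)+(o+t)*np.cos(l),.134,.13+R*np.cos(l)-(o+t)*np.sin(l)]) for R in np.linspace(*rng,40)])
        return map_coordinates(r0,[q[:,1],q[:,0]],order=1).mean()
    f=lambda v:-sum(val(v[0],v[1],t) for t in np.linspace(-.004,.004,7))/7+.5*sum(val(v[0],v[1],t) for t in(-.010,-.009,.009,.010))/4
    g=min((f((l,o)),l,o) for l in np.arange(.25,.6,.025) for o in np.arange(-.006,.0061,.002))
    return minimize(f,g[1:],method='Nelder-Mead',options=dict(initial_simplex=[g[1:],(g[1]+.02,g[2]),(g[1],g[2]+.002)])).x.round(4).tolist()
for rng in((.02,.08),(.02,.07),(.03,.08)): print(strip(s.x[:3]+[0,0,-.006],rng))
E
python3 strip.py | tail -3
```

```text
[0.4032, -0.0057]
[0.4004, -0.0056]
[0.3976, -0.0054]
```

step_arm(
  motion=[
    {"claw":0.5,"x":25,"y":25,"z":0,"roll":0},
    {"claw":0.5,"x":25,"y":25,"z":0,"roll":0},
    {"claw":0.5,"x":25,"y":25,"z":0,"roll":0},
    {"claw":0.5,"x":25,"y":25,"z":0,"roll":0},
    {"claw":0.5,"x":25,"y":25,"z":0,"roll":0},
    {"claw":0.5,"x":25,"y":25,"z":0,"roll":0},
    {"claw":0.5,"x":0,"y":0,"z":0,"roll":0},
    {"claw":0.5,"x":0,"y":0,"z":0,"roll":0},
  ],
)

```text
time_s: 6.38
ee_pos: [0.6628, -0.0406, 0.4762]
eef_rot: [0.497, -0.495, 0.506, -0.503]
force: [-0.3, -0.2, -0.4]
grip_width: 0.496
```

step_arm(
  motion=[
    {"claw":0.5,"x":-6,"y":-5,"z":-25,"roll":0},
    {"claw":0.5,"x":0,"y":0,"z":-25,"roll":0},
    {"claw":0.5,"x":0,"y":0,"z":-25,"roll":0},
    {"claw":0.5,"x":0,"y":0,"z":-5,"roll":0},
    {"claw":0.5,"x":0,"y":0,"z":0,"roll":0},
    {"claw":0.5,"x":0,"y":0,"z":0,"roll":0},
  ],
)

```text
time_s: 6.88
ee_pos: [0.6543, -0.0479, 0.3953]
eef_rot: [0.496, -0.494, 0.506, -0.503]
force: [-1.4, 0.1, 1.3]
grip_width: 0.504
```

step_arm(
  motion=[
    {"claw":0,"x":0,"y":0,"z":-4,"roll":0},
    {"claw":0,"x":0,"y":0,"z":0,"roll":0},
    {"claw":0,"x":0,"y":0,"z":0,"roll":0},
    {"claw":0,"x":0,"y":0,"z":0,"roll":0},
    {"claw":0,"x":0,"y":0,"z":0,"roll":0},
    {"claw":0,"x":0,"y":0,"z":0,"roll":0},
    {"claw":0,"x":0,"y":0,"z":0,"roll":0},
  ],
)

```text
time_s: 7.47
ee_pos: [0.6553, -0.0491, 0.3971]
eef_rot: [0.494, -0.492, 0.509, -0.504]
force: [0.5, 0.4, -3.9]
grip_width: 0.132
```

step_arm(
  motion=[
    {"claw":0,"x":-1.5,"y":0,"z":0,"roll":0},
    {"claw":0,"x":0,"y":0,"z":0,"roll":0},
    {"claw":0.5,"x":0,"y":0,"z":0,"roll":0},
    {"claw":0.5,"x":0,"y":0,"z":0,"roll":0},
    {"claw":0.5,"x":0,"y":0,"z":0,"roll":0},
    {"claw":0.5,"x":0,"y":0,"z":0,"roll":0},
    {"claw":0.5,"x":0,"y":0,"z":35,"roll":0},
    {"claw":0.5,"x":0,"y":0,"z":35,"roll":0},
    {"claw":0.5,"x":-20,"y":-25,"z":0,"roll":0},
    {"claw":0.5,"x":-20,"y":-25,"z":0,"roll":0},
    {"claw":0.5,"x":-20,"y":-25,"z":0,"roll":0.1},
    {"claw":0.5,"x":-15,"y":-25,"z":0,"roll":0.12},
    {"claw":0.5,"x":0,"y":-25,"z":0,"roll":0.12},
    {"claw":0.5,"x":0,"y":-20,"z":0,"roll":0.12},
    {"claw":0.5,"x":0,"y":0,"z":0,"roll":0},
  ],
)

```text
time_s: 8.72
ee_pos: [0.5746, -0.1969, 0.4715]
eef_rot: [-0.598, 0.358, -0.373, 0.612]
force: [-0.2, 1.1, -0.4]
grip_width: 0.497
```

```bash
python3 fine.py >/dev/null; cp sceneavg.npz scene3.npz; python3 -c "
from h import *
np.savez('top3.npz',**capture('top'))"; python3 board.py 3 .42|grep normal; python3 strip.py
```

```text
scene 1257 normal [ 0.902 -0.006 -0.433] lean 0.4473185208009513 yaw err -0.006360423811718024 std 0.0015153263818705293 off -0.009710750976073417
top 661 normal [ 0.897 -0.01  -0.441] lean 0.45723528501398747 yaw err -0.011536947435157369 std 0.0026217466080194615 off -0.010538696371616935
-0.006 [[0.4566, 0.0424], [0.4598, 0.0], [0.4354, -0.04]] [np.float64(0.395), np.float64(0.388)]
0.0 [[0.4528, 0.0426], [0.4563, 0.0001], [0.4321, -0.0401]] [np.float64(0.391), np.float64(0.384)]
-0.02 [[0.465, 0.0419], [0.4679, -0.0001], [0.4435, -0.0398]] [np.float64(0.404), np.float64(0.396)]
[0.403, -0.0057]
[0.4034, -0.0057]
[0.3974, -0.0053]
```

step_arm(
  motion=[
    {"claw":0.5,"x":12,"y":25,"z":0,"roll":-0.12},
    {"claw":0.5,"x":12,"y":25,"z":0,"roll":-0.12},
    {"claw":0.5,"x":12,"y":25,"z":0,"roll":-0.12},
    {"claw":0.5,"x":12,"y":25,"z":0,"roll":-0.1},
    {"claw":0.5,"x":12,"y":25,"z":0,"roll":0},
    {"claw":0.5,"x":12,"y":20,"z":0,"roll":0},
    {"claw":0.5,"x":0,"y":0,"z":0,"roll":0},
    {"claw":0.5,"x":0,"y":0,"z":0,"roll":0},
  ],
)

```text
time_s: 9.93
ee_pos: [0.6497, -0.0408, 0.471]
eef_rot: [0.495, -0.491, 0.509, -0.505]
force: [0.2, -0.4, -0.5]
grip_width: 0.501
```

step_arm(
  motion=[
    {"claw":0.5,"x":0,"y":-6,"z":-25,"roll":0},
    {"claw":0.5,"x":0,"y":0,"z":-25,"roll":0},
    {"claw":0.5,"x":0,"y":0,"z":-20,"roll":0},
    {"claw":0.5,"x":0,"y":0,"z":-7,"roll":0},
    {"claw":0.5,"x":0,"y":0,"z":0,"roll":0},
    {"claw":0,"x":0,"y":0,"z":0,"roll":0},
    {"claw":0,"x":0,"y":0,"z":0,"roll":0},
    {"claw":0,"x":0,"y":0,"z":0,"roll":0},
    {"claw":0,"x":0,"y":0,"z":0,"roll":0},
    {"claw":0,"x":0,"y":0,"z":0,"roll":0},
    {"claw":0,"x":0,"y":0,"z":0,"roll":0},
  ],
)

```text
time_s: 10.85
ee_pos: [0.6492, -0.051, 0.3984]
eef_rot: [0.492, -0.489, 0.512, -0.506]
force: [-0.5, 0.4, -4.6]
grip_width: 0.13
```

step_arm(
  motion=[
    {"claw":0.5,"x":0,"y":0,"z":0,"roll":0},
    {"claw":0.5,"x":0,"y":0,"z":0,"roll":0},
    {"claw":0.5,"x":0,"y":0,"z":0,"roll":0},
    {"claw":0.5,"x":0,"y":0,"z":0,"roll":0},
    {"claw":0.5,"x":0,"y":0,"z":35,"roll":0},
    {"claw":0.5,"x":0,"y":0,"z":35,"roll":0},
    {"claw":0.4,"x":-20,"y":-25,"z":0,"roll":0},
    {"claw":0.4,"x":-20,"y":-25,"z":0,"roll":0},
    {"claw":0.4,"x":-20,"y":-25,"z":0,"roll":0.1},
    {"claw":0.4,"x":-10,"y":-25,"z":0,"roll":0.12},
    {"claw":0.4,"x":0,"y":-25,"z":0,"roll":0.12},
    {"claw":0.4,"x":0,"y":-15,"z":0,"roll":0.1},
    {"claw":0.4,"x":0,"y":0,"z":0,"roll":0},
  ],
)

```text
time_s: 11.93
ee_pos: [0.5754, -0.1941, 0.4737]
eef_rot: [-0.592, 0.361, -0.383, 0.611]
force: [-0.0, 0.4, 0.0]
grip_width: 0.401
```

```bash
python3 fine.py >/dev/null; cp sceneavg.npz scene3.npz; python3 -c "
from h import *
np.savez('top3.npz',**capture('top'))
from scipy.spatial.transform import Rotation as R
st=get_state();m=R.from_quat(st['eef_rot']).as_matrix();print(st['ee_pos'],'fingers',m[:,1],'jaw',np.arctan2(m[1,2],m[0,2]),'grasp',st['ee_pos']+grip_depth*m[:,1])
"; python3 board.py 3 .41|grep normal; python3 strip.py
python3 - <<'E'
from h import *
F=np.load('sceneavg.npz')['frame'][...,::-1].clip(0,255).astype(np.uint8)
cv2.imwrite('pics/k.png',cv2.resize(F[90:215,280:400],None,fx=4.7,fy=4.7,interpolation=cv2.INTER_CUBIC))
E
```

```text
[ 0.57598481 -0.19106648  0.47334643] fingers [ 0.03983302  0.00752649 -0.999178  ] jaw 0.4613000297703624 grasp [ 0.58248955 -0.18983741  0.31018066]
scene 1240 normal [ 0.917 -0.005 -0.399] lean 0.41068261864702466 yaw err -0.0051112675005455565 std 0.0015525562390410802 off -0.009708664470827234
top 662 normal [ 0.912 -0.007 -0.411] lean 0.4238166062005826 yaw err -0.008042740749729077 std 0.0026286229997892923 off -0.010337629025646975
-0.006 [[0.4225, 0.0423], [0.4217, 0.0], [0.3991, -0.0399]] [np.float64(0.395), np.float64(0.388)]
0.0 [[0.4189, 0.0426], [0.4185, 0.0001], [0.3959, -0.04]] [np.float64(0.391), np.float64(0.384)]
-0.02 [[0.4306, 0.0419], [0.4291, -0.0001], [0.4067, -0.0396]] [np.float64(0.404), np.float64(0.396)]
[0.4031, -0.0057]
[0.4024, -0.0057]
[0.3973, -0.0053]
```

View pics/k.png

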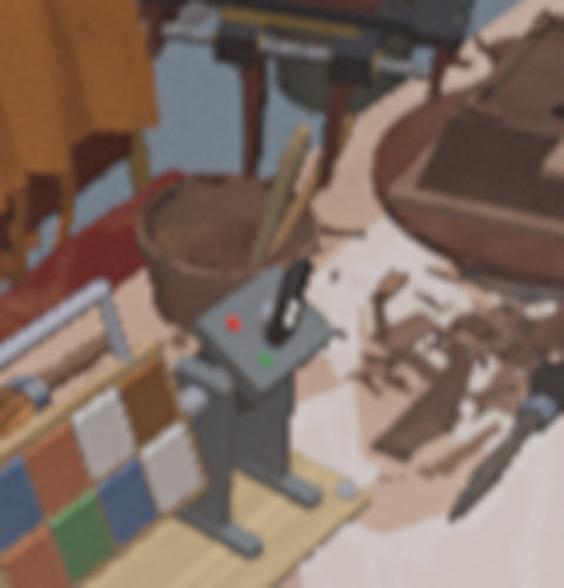

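step_arm(
  motion=[
    {"claw":0.4,"x":-9,"y":1,"z":-20,"roll":0},
    {"claw":0.4,"x":0,"y":0,"z":-20,"roll":0},
    {"claw":0.4,"x":0,"y":0,"z":-20,"roll":0},
    {"claw":0.4,"x":0,"y":0,"z":0,"roll":0},
    {"claw":0.4,"x":0,"y":0,"z":0,"roll":0},
  ],
)

```text
time_s: 12.9
ee_pos: [0.5674, -0.1889, 0.4134]
eef_rot: [-0.591, 0.36, -0.384, 0.611]
force: [0.5, 0.8, 0.6]
grip_width: 0.403
```

```bash
cat > st.py <<'E'
from h import *
from scipy.spatial.transform import Rotation as R
st=get_state();m=R.from_quat(st['eef_rot']).as_matrix();np.set_printoptions(suppress=True,precision=4);print(st['time_s'],st['ee_pos'],'fingers',m[:,1],'jaw',np.arctan2(m[1,2],m[0,2]),'grasp',st['ee_pos']+grip_depth*m[:,1],st['force'],st['wrist_torque'],st['joints'],st['grip_width'])
E
python3 st.py; python3 - <<'E'
from h import *
c=cap('scene'); cv2.imwrite('pics/k2.png',cv2.resize(c['frame'][110:200,300:390,::-1],None,fx=6.5,fy=6.5,interpolation=cv2.INTER_CUBIC))
E
```

```text
12.9 [ 0.5674 -0.1889  0.4134] fingers [ 0.0439  0.0062 -0.999 ] jaw 0.46184548980395007 grasp [ 0.5746 -0.1879  0.2503] [0.5251 0.8105 0.6162] [-0.018  -0.0835 -0.0018] [-0.3458  0.3667  1.6955  0.024   1.0404 -0.8191] 0.40276465417953883
```

View pics/k2.png

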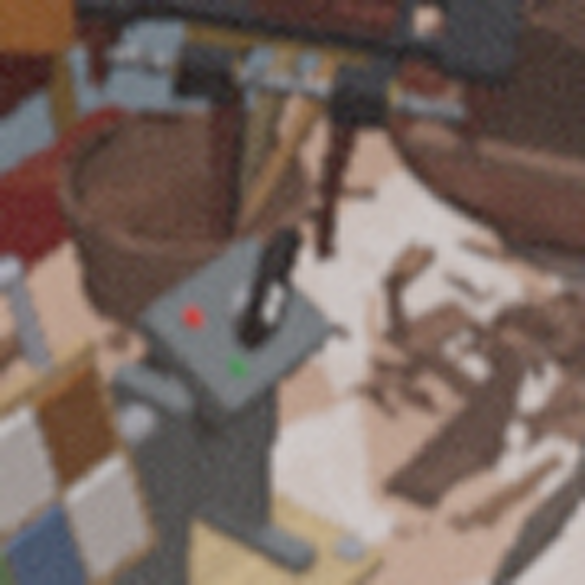

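step_arm(
  motion=[
    {"claw":0.4,"x":-1,"y":0,"z":-15,"roll":0},
    {"claw":0.4,"x":0,"y":0,"z":-12,"roll":0},
    {"claw":0.4,"x":0,"y":0,"z":-8,"roll":0},
    {"claw":0.4,"x":0,"y":0,"z":0,"roll":0},
  ],
)

```text
time_s: 13.28
ee_pos: [0.5679, -0.1892, 0.3814]
eef_rot: [-0.59, 0.358, -0.386, 0.611]
force: [-0.8, 0.0, 0.3]
grip_width: 0.4
```

```bash
python3 st.py
```

```text
13.2833 [ 0.5679 -0.1892  0.3814] fingers [ 0.05    0.004  -0.9987] jaw 0.4622454546928344 grasp [ 0.576  -0.1885  0.2183] [-0.8298  0.0116  0.3478] [-0.0184 -0.1182  0.0234] [-0.3459  0.4038  1.7219  0.0251  0.9703 -0.8214] 0.40012472709071817
```

step_arm(
  motion=[
    {"claw":0.4,"x":-2,"y":0,"z":-6,"roll":0},
    {"claw":0.4,"x":0,"y":0,"z":-2,"roll":0},
    {"claw":0,"x":0,"y":0,"z":0,"roll":0},
    {"claw":0,"x":0,"y":0,"z":0,"roll":0},
    {"claw":0,"x":0,"y":0,"z":0,"roll":0},
    {"claw":0,"x":0,"y":0,"z":0,"roll":0},
  ],
  grip_force=20,
)

```text
time_s: 13.78
ee_pos: [0.5681, -0.1886, 0.3746]
eef_rot: [-0.588, 0.356, -0.389, 0.613]
force: [-0.2, -1.5, -3.5]
grip_width: 0.289
```

```bash
python3 st.py
```

```text
13.7833 [ 0.5681 -0.1886  0.3746] fingers [ 0.058   0.0049 -0.9983] jaw 0.46130167316684184 grasp [ 0.5776 -0.1878  0.2116] [-0.1925 -1.4942 -3.4629] [-0.0915 -0.2619 -0.0535] [-0.3456  0.411   1.7289  0.0299  0.949  -0.8231] 0.28930932220063504
```

step_arm(
  motion=[
    {"claw":0,"x":0,"y":0,"z":0,"roll":0},
    {"claw":0,"x":0,"y":0,"z":0,"roll":-0.08},
    {"claw":0,"x":0,"y":0,"z":0,"roll":-0.08},
    {"claw":0,"x":0,"y":0,"z":0,"roll":-0.08},
    {"claw":0,"x":0,"y":0,"z":0,"roll":-0.08},
    {"claw":0,"x":0,"y":0,"z":0,"roll":-0.08},
  ],
  grip_force=35,
)

```text
time_s: 14.28
ee_pos: [0.5682, -0.1856, 0.3751]
eef_rot: [-0.5, 0.471, -0.506, 0.522]
force: [-2.0, 0.2, 0.9]
grip_width: 0.29
```

```bash
python3 st.py
```

```text
14.2833 [ 0.5682 -0.1856  0.3751] fingers [ 0.0577 -0.0106 -0.9983] jaw 0.04621769531662426 grasp [ 0.5776 -0.1874  0.2121] [-2.0037  0.2403  0.9083] [ 0.2837 -0.4501  0.2165] [-0.3376  0.4083  1.7319  0.0112  0.9434 -0.3898] 0.28962092773731374
```

Turning well; continue to the end with more grip.

step_arm(
  motion=[
    {"claw":0,"x":0,"y":0,"z":0,"roll":-0.08},
    {"claw":0,"x":0,"y":0,"z":0,"roll":-0.08},
    {"claw":0,"x":0,"y":0,"z":0,"roll":-0.08},
    {"claw":0,"x":0,"y":0,"z":0,"roll":-0.08},
    {"claw":0,"x":0,"y":0,"z":0,"roll":-0.08},
    {"claw":0,"x":0,"y":0,"z":0,"roll":-0.08},
  ],
  grip_force=55,
)

```text
time_s: 14.78
ee_pos: [0.5671, -0.1834, 0.3772]
eef_rot: [0.365, -0.581, 0.619, -0.381]
force: [-1.5, 2.9, -3.0]
grip_width: 0.224
```

```bash
python3 st.py
```

```text
14.7833 [ 0.5671 -0.1834  0.3772] fingers [ 0.0475 -0.0328 -0.9983] jaw -0.45767224480942886 grasp [ 0.5748 -0.1888  0.2142] [-1.5044  2.8569 -2.9712] [ 0.5483 -0.8378  0.2136] [-0.3295  0.4037  1.7334 -0.0193  0.949   0.1393] 0.22428539326462163
```

step_arm(
  motion=[
    {"claw":0,"x":0,"y":0,"z":0,"roll":-0.06},
    {"claw":0,"x":0,"y":0,"z":0,"roll":-0.06},
    {"claw":0,"x":0,"y":0,"z":0,"roll":-0.05},
    {"claw":0,"x":0,"y":0,"z":0,"roll":0},
  ],
)

```text
time_s: 15.12
ee_pos: [0.5667, -0.1827, 0.3782]
eef_rot: [0.31, -0.612, 0.651, -0.324]
force: [-1.0, 0.2, -4.5]
grip_width: 0.21
```

```bash
python3 st.py
```

```text
15.1167 [ 0.5667 -0.1827  0.3782] fingers [ 0.043  -0.0406 -0.9982] jaw -0.6395434789918011 grasp [ 0.5737 -0.1894  0.2151] [-0.9886  0.214  -4.468 ] [-0.3213 -0.7896  0.2177] [-0.3266  0.4021  1.7334 -0.0303  0.9524  0.33  ] 0.20977454960909184
```

step_arm(
  motion=[
    {"claw":0,"x":0,"y":0,"z":0,"roll":-0.06},
    {"claw":0,"x":0,"y":0,"z":0,"roll":-0.06},
    {"claw":0,"x":0,"y":0,"z":0,"roll":0},
  ],
)

```text
time_s: 15.37
ee_pos: [0.5667, -0.182, 0.3783]
eef_rot: [0.274, -0.628, 0.669, -0.287]
force: [-1.4, 0.9, -4.4]
grip_width: 0.217
```

```bash
python3 st.py; python3 - <<'E'
from h import *
c=cap('scene'); cv2.imwrite('pics/k3.png',cv2.resize(c['frame'][110:200,300:390,::-1],None,fx=6.5,fy=6.5,interpolation=cv2.INTER_CUBIC))
E
```

```text
15.3667 [ 0.5667 -0.182   0.3783] fingers [ 0.0391 -0.0463 -0.9982] jaw -0.7538951410702427 grasp [ 0.5731 -0.1896  0.2153] [-1.3529  0.8591 -4.3636] [-0.175  -0.7639  1.1567] [-0.3241  0.402   1.7332 -0.0385  0.9549  0.4515] 0.21706775919576402
```

View pics/k3.png

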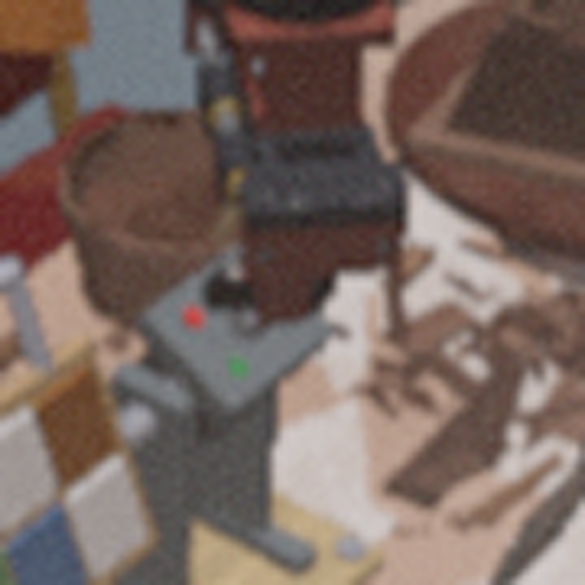

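step_arm(
  motion=[
    {"claw":0,"x":0,"y":0,"z":0,"roll":-0.03},
    {"claw":0.42,"x":0,"y":0,"z":0,"roll":0},
    {"claw":0.42,"x":0,"y":0,"z":0,"roll":0},
    {"claw":0.42,"x":0,"y":0,"z":0,"roll":0},
    {"claw":0.42,"x":0,"y":0,"z":30,"roll":0},
    {"claw":0.42,"x":0,"y":0,"z":35,"roll":0},
    {"claw":0.42,"x":0,"y":0,"z":35,"roll":0},
    {"claw":0.42,"x":-35,"y":0,"z":15,"roll":0},
    {"claw":0.42,"x":-35,"y":-15,"z":0,"roll":0},
    {"claw":0.42,"x":-35,"y":-15,"z":0,"roll":0},
    {"claw":0.42,"x":-20,"y":-30,"z":0,"roll":0},
    {"claw":0.42,"x":0,"y":-35,"z":0,"roll":0},
    {"claw":0.42,"x":0,"y":-35,"z":0,"roll":0},
    {"claw":0.42,"x":0,"y":0,"z":0,"roll":0},
    {"claw":0.42,"x":0,"y":0,"z":0,"roll":0},
  ],
)

```text
time_s: 16.67
ee_pos: [0.4349, -0.3167, 0.5031]
eef_rot: [0.27, -0.628, 0.672, -0.286]
force: [0.3, 0.1, 0.7]
grip_width: 0.422
```

```bash
python3 fine.py >/dev/null; cp sceneavg.npz scene3.npz; python3 - <<'E'
from h import *
t=capture('top');np.savez('top3.npz',**t)
A=np.load('sceneavg.npz')['frame'][...,::-1].clip(0,255).astype(np.uint8)
a=cv2.resize(A[135:200,310:380],(400,371),interpolation=cv2.INTER_CUBIC); b=cv2.resize(t['frame'][150:205,360:415,::-1],(371,371),interpolation=cv2.INTER_CUBIC)
cv2.imwrite('pics/k4.png',np.hstack([a,b]))
E
python3 st.py; python3 board.py 3 .41|grep normal; python3 strip.py
```

```text
17.2167 [ 0.4357 -0.315   0.5029] fingers [ 0.0454 -0.0489 -0.9978] jaw -0.7600851260996744 grasp [ 0.4431 -0.323   0.3399] [-1.1571 -0.2088 -0.2734] [-0.0389 -0.0106  0.0037] [-0.6453  0.1763  1.7386 -0.0128  1.1609  0.1196] 0.4184950063114484
scene 1235 normal [ 0.917 -0.005 -0.399] lean 0.41004877666465106 yaw err -0.005088401763038095 std 0.0015637977218425976 off -0.009709225233603519
top 669 normal [ 0.91  -0.007 -0.415] lean 0.4284713104510518 yaw err -0.00811139006503376 std 0.0027354130007746355 off -0.010505313223970743
-0.006 [[0.4227, 0.0423], [0.4225, 0.0], [0.4, -0.0399]] [np.float64(0.395), np.float64(0.388)]
0.0 [[0.419, 0.0425], [0.4194, 0.0001], [0.3969, -0.04]] [np.float64(0.391), np.float64(0.384)]
-0.02 [[0.4308, 0.0418], [0.4299, -0.0001], [0.4076, -0.0396]] [np.float64(0.404), np.float64(0.396)]
[0.4031, -0.0057]
[0.4022, -0.0057]
[0.3974, -0.0053]
```

View pics/k4.png

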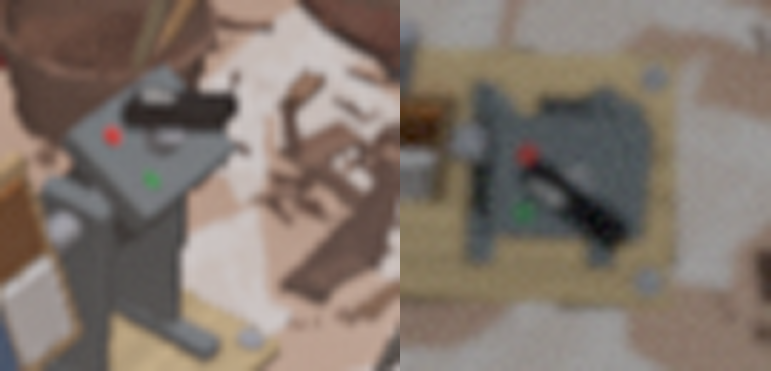

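```bash
python3 -c "
from rig import *
print(hand_in())"
```

```text
the job is handed in; nothing more can be done
None
```

I leaned the board back to about 0.41 rad, matching the red arm at about 0.40 rad, then turned the lock knob clockwise until it stopped. I handed the job in at about 17 s of the 51 s.

**Board angle:** My first estimate of the red arm (about 0.46 rad) was skewed by its hub, so I gripped the bar twice more to ease the board back. After locking, the board read 0.41 rad from scene depth, 0.43 from top depth and 0.40–0.42 from the tile edges.

**Red arm:** The arm's edges in the averaged scene image gave 0.39–0.40 rad. Depth points on the arm alone gave 0.41–0.43, and the few top-camera points, with the hub included, gave 0.49–0.50, which I discounted. The methods leave an uncertainty of about 0.02 rad. Its image angle was the same after locking as before.

**Lock knob:** It met the end stop, with the wrist moment rising to 1.16 N m. After release the wing points at the red dot in both views, and locking did not change the board's lean.

**Bystanders:** The arm stayed well clear of the water bowl and the black brush, but I did not measure them again before handing in. The gripper was clear of everything at the end.

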